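Shut the parts box and lock it with its swing hook

TASK

Put the green parts box away for the night: slide its plywood lid fully shut, and only then swing the curved steel hook all the way round by its red knob, so that the hook passes through the steel ring on the lid and its lever comes to rest at the stop pin. Leave the other things on the bench where they are.

Things in the scene. Friction and masses are not known exactly. Their poses are not given: they have to be found in the camera images.
- parts_box: Green box, 250 x 130 x 62 mm, screwed to the bench, so it does not move. Origin at the centre of its underside; its x axis points the way the lid slides to shut, z up. The end at +x is a solid deck, top 60 mm above the bench, that carries the hook; the rest is hollow and covered by the lid.
- lid (a joint): How far the plywood lid stands open, in m: 0 fully shut (against its stop), up to 0.10. The lid slides in level grooves, along the box's x axis, shutting towards +x; it needs about 3 N and stays where it is left. Its top is 58 mm above the bench.
- rib (a point): Centre of the top of the dark wooden finger rib on the lid's rear end (84 mm above the bench). The rib is 12 mm thick along the box's x, 60 mm long along the box's y and stands 26 mm above the lid; push it towards the box's +x to shut the lid. It moves with the lid.
- ring (a point): Centre of the upright steel ring on the lid's front edge, 74 mm above the bench: hole 18 mm wide, ring 30 mm over all, of 6 mm wire; the hole's axis lies along the box's y. It moves with the lid. With the lid shut it stands 50 mm from the pivot, just on the path of the hook; with the lid about 8 to 15 mm open the hook's point strikes or wedges in the ring, and farther open the hook misses it. Once hooked, the lid can be drawn open only about 4.5 mm.
- pivot (a point): Point on the upright axis of the hook's pivot post, 74 mm above the bench (the height of the hook bar), 70 mm from the box's origin along its +x. The post and hub reach 85 mm above the bench.
- hook (a joint): Angle of the hook about its upright pivot, in rad: 0 swung right back, 1.92 fully closed, with the lever at its stop pin. It grows anticlockwise seen from above. It turns stiffly (about 1 to 2 N at the knob) and stays where it is left.
- knob (a point): Centre of the top of the upright red knob on the hook's lever (108 mm above the bench). The knob is 16 mm in diameter, its plain side reaches from about 82 to 106 mm above the bench, and it stands 55 mm from the pivot axis. Seen from the pivot its direction is the hook angle minus 1.396 rad, measured anticlockwise from the box's x axis. The steel lever below it is 8 mm thick, its top 78 mm above the bench; so is the top of the stop pin, which stands 38 mm from the pivot.
- hook_tip (a point): Point of the curved hook: an 8 mm steel bar bent to an arc of 50 mm radius about the pivot, 74 mm above the bench, slimmer at the point. Seen from the pivot the point's direction is the hook angle plus 1.588 rad from the box's x axis; it enters the ring at a hook angle of about 1.45 and the hook is fully through at 1.92.
- oil_can: Red oil can with a thin spout, 80 x 80 x 176 mm, standing loose on the bench; a bystander. Origin at the centre of its underside.
- paint_tin_small: Small paint tin, 77 mm across and 76 mm high, standing loose; a bystander. Origin at the centre of its underside.
- sanding_block: Brown sanding block, 63 x 101 x 32 mm, lying loose; a bystander. Origin at the centre of its underside.
- nail_box: Small cardboard box, 50 x 85 x 42 mm, lying loose; a bystander. Origin at the centre of its underside.
- pliers: Pliers with red handles, 60 x 175 x 12 mm, lying loose; a bystander. Origin at the centre of its underside.

How it is judged:
By the outcome, as a careful person would: the job done as asked, in the order asked, and still so for the second after the job is handed in, with the robot touching nothing.
It also fails if it takes over 46 s, if anything falls off the work surface, if the arm or the gripper's body presses on something with over 40 N, if the wrist force passes 120 N, or if a joint passes its speed limit or range.

ROBOT

A 6-joint arm with a two-finger parallel gripper is mounted at the origin on a cart in front of the work surface, level with it; the furniture and walls round the work are solid. World frame = base frame: x ahead of the robot, y to its left, z up, the work surface at z = 0. Lengths are in mm, angles in degrees, forces in N, time in s.
With the tool pointing down it reaches from about 350 to 850 mm from the base axis. Payload 8.1 kg.
Tool frame: the origin (TCP) lies midway between the tips of the shut fingers; the grasp point (between the pads) lies 19 mm behind it; z points along the fingers, y is the direction in which the jaws open and shut (so a half turn about z gives the same grasp; the last joint's range is limited). The gripper opens to 85 mm and grips with 20 to 120 N. Pads are 22 mm wide; open, the fingers measure 114 mm over their backs; the gripper's body (76 mm by 85 mm) begins 54 mm behind the grasp point. The pads swing forward as they close: fully open they stand 13 mm farther back than shut.
Start: joints at [59.679, 7.471, 85.268, -0, 87.261, -4.893], TCP at [257.605, 541.89, 198.692] pointing down, gripper open.
Joint ranges: [-169.43, 169.43], [-51.17, 129.36], [1.28, 143.12], [-76.62, 256.62], [0, 156.53], [-152.29, 152.29]. Speed limits (degrees/s): [136.94, 136.94, 159.86, 180, 180, 180].

INTERFACE

Orientations are given as [roll, pitch, yaw] about the fixed x, y, z axes, in that order (R = Rz(yaw) Ry(pitch) Rx(roll)).
In Python, from bench import r gives the robot as it stands.
- The arm moves only by the tool carry_out, never from a script. Its argument "increments" is a list of rows, each a list of 3 entries, a list of its own where there are three numbers: the shift along the tool's x, y, z in m, then the turn, a rotation vector about the tool's x, y, z in rad, then the closure, from 0 (fully open) to 1 (shut). A call has 1 to 12 rows; each row shifts and turns the pose as measured when the row begins, along the tool's axes as they then stand; what a row does not reach is not made up. A row lasts 1/10 s, in which the tool goes at most 50 mm and 8.59 degrees, less where a joint would pass 70% of its speed; a pose out of reach is approached as far as the arm can. A call with a gripper value outside its range is refused whole. The fingers move at their own pace and stop on an object; "newtons" is the grip in N (left out, the last holds). Time passes only in rows, so rows that do not move let the fingers close. It gives the time, the measured TCP pose, the force and the opening at its end, in the units of the state.
- r.sense(): the state, without advancing time (a new reading comes with each control period).
- r.snapshot(name): name is "scene" or "top"; returns a dict with "image" (480x640x3 uint8, blue, green, red), "vertical_fov" (degrees; the focal length in pixels is half the picture's height over the tangent of half this angle, whatever the lens; pixels are square), "cx", "cy" (the principal point, pixels), "k1" (the pictures are not rectified: a ray, as slopes to the right and down, at radius r is drawn at 1 + k1 r^2 times it, then the intrinsics apply), "rvec" (rotation vector, rad) and "tvec" (3), from world to camera coordinates, as OpenCV has them. Camera axes: x right, y down, z forward; pixel columns grow to the right and rows downward; lengths in mm; the calibration is good to about 2 mm. A picture is of the moment at which its call begins. There is no depth.
- r.hand_in(): hands the job in, once; it reports no verdict.
The state is a dict: "time": time; "joint_pos": joint angles; "qd": joint speeds; "joint_efforts": joint torques, N m; "tool_pos": TCP position; "tcp_rot": TCP orientation; "ft_force": force on the tool from outside, world axes, zero at the start; "wrist_torque": the same for the moment, N m; "finger_gap": finger opening in mm.
Only numpy, scipy, OpenCV 4.12 (cv2) and the standard library are available. Lean on these libraries where they do the work, as an engineer would, in place of code of your own. Each camera call takes 0.05 s, during which the arm holds its last target.

## Working session

There is one attempt and no reset: what is moved stays moved. The work goes in short steps, Python scripts to look and compute and a tool call to move; the robot and the scene stay as the last step left them, time stands still between calls to the robot, and variables do not carry over. Pictures are saved under pics/ and viewed, and the job is handed in when it is done.

Besides the shell and the picture viewer there is one more tool, called as a command line: name --argument value ..., lists and objects as JSON in quotes. carry_out: Moves the arm, as the interface text tells. Its arguments: {"type":"object","properties":{"increments":{"type":"array"},"newtons":{"type":"number"}},"required":["increments"]}

```bash
mkdir -p pics; python3 - <<'E'
from bench import r
import cv2,json
for n in("scene","top"):
    s=r.snapshot(n); cv2.imwrite(f"pics/{n}0.png",s["image"])
    print(n,{k:v for k,v in s.items() if k!="image"})
print(r.sense())
E
```

```text
scene {'vertical_fov': 42.63594255194368, 'cx': 327.649786731212, 'cy': 247.43348847153234, 'k1': -0.001396218857523323, 'rvec': array([ 2.17192148, -0.91667598,  0.41753603]), 'tvec': array([-590.75635126,  275.10073435, 1140.42523138])}
top {'vertical_fov': 47.85253296184416, 'cx': 328.2703495243035, 'cy': 237.69244247512992, 'k1': -0.06616375989875163, 'rvec': array([ 2.14038942, -2.17621919,  0.12258525]), 'tvec': array([-207.15495918,  619.31002066, 1038.81324785])}
{'time': 0.1, 'joint_pos': array([ 5.96804798e+01,  7.51112733e+00,  8.53235902e+01, -3.43125226e-04,
        8.72617290e+01, -4.89101449e+00]), 'qd': array([-0.09746692, -0.11978617, -0.19678377, -0.11573591,  0.03670262,
       -0.04178347]), 'joint_efforts': array([ 1.59049876e-03, -5.70946634e+01, -5.01947808e+01, -8.79387358e-05,
        7.85592652e-03, -1.08055423e-05]), 'tool_pos': array([257.31269178, 541.4109366 , 197.74049296]), 'tcp_rot': array([-1.79903875e+02, -7.88163694e-03,  1.54571504e+02]), 'ft_force': array([-0.33731126,  0.15361433, -0.72248021]), 'wrist_torque': array([ 0.00948524, -0.01643114,  0.03808929]), 'finger_gap': 85.91930654362066}
```

View pics/scene0.png

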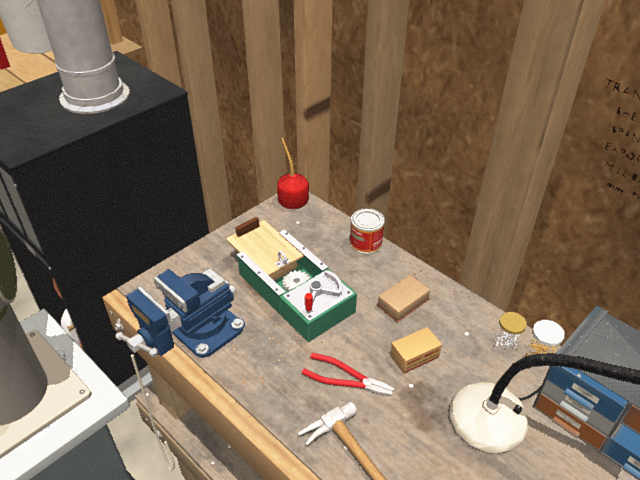

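View pics/top0.png

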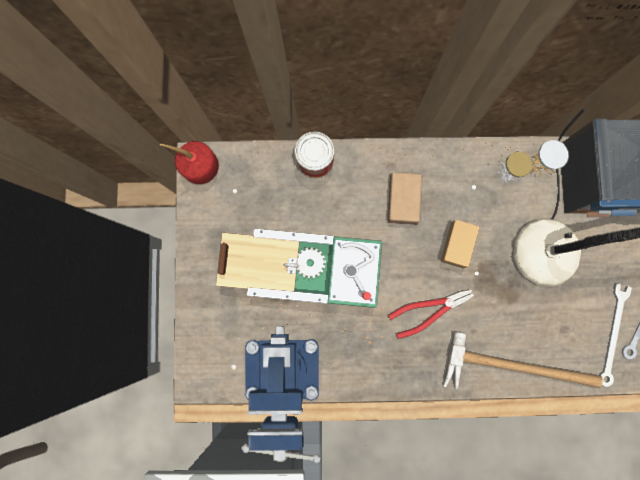

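The top view shows the box with its rib at about (223,259), pivot at (350,270), red knob at (367,296) and ring at (291,266). The lid stands wide open. The vise is in front of the box (282,370), and the paint tin (315,152) and pliers (430,313) are close by. Next I'll zoom in and measure.

```bash
cat > h.py <<'E'
import numpy as np,cv2
from bench import r
def cam(s):
    f=240/np.tan(np.radians(s["vertical_fov"]/2)); K=np.array([[f,0,s["cx"]],[0,f,s["cy"]],[0,0,1]])
    return K,np.array([s["k1"],0,0,0,0.]),cv2.Rodrigues(s["rvec"])[0],np.asarray(s["tvec"])
def cast(s,uv,z):
    K,d,R,t=cam(s); p=cv2.undistortPoints(np.array(uv,float).reshape(-1,1,2),K,d).reshape(-1,2)
    D=np.c_[p,np.ones(len(p))]@R; C=-R.T@t
    return C+D*((z-C[2])/D[:,2])[:,None]
def proj(s,P):
    K,d,R,t=cam(s); return cv2.projectPoints(np.array(P,float).reshape(-1,1,3),s["rvec"],t,K,d)[0].reshape(-1,2)
def blob(m,roi):
    x0,y0,x1,y1=roi; q=np.zeros(m.shape,np.uint8); q[y0:y1,x0:x1]=m[y0:y1,x0:x1]
    n,l,st,c=cv2.connectedComponentsWithStats(q); i=1+np.argmax(st[1:,4]); return c[i],st[i],(l==i)
E
python3 - <<'E'
from h import *
for n,roi in(("top",(205,220,395,320)),("scene",(220,210,365,345))):
    s=r.snapshot(n);im=s["image"];x0,y0,x1,y1=roi
    cv2.imwrite(f"pics/z_{n}.png",cv2.resize(im[y0:y1,x0:x1],None,fx=4,fy=4,interpolation=cv2.INTER_CUBIC))
    h=cv2.cvtColor(im,cv2.COLOR_BGR2HSV)
    red=cv2.inRange(h,(0,150,120),(6,255,255))|cv2.inRange(h,(172,150,120),(180,255,255))
    c,st,_=blob(red,roi);print(n,"red",c,st)
    br=cv2.inRange(h,(0,50,20),(20,255,110)); 
    c,st,l=blob(br,(210,230,232,290) if n=="top" else (228,210,270,245));print("rib",c,st, cv2.minAreaRect(np.argwhere(l)[:,::-1].astype(np.float32)))
    C,_,R,t=0,0,*cam(s)[2:];print("campos",-R.T@t)
    for z,p in((108,(367,296)),(84,(223,259)),(74,(350,270)),(74,(291,266))):
        if n=="top":print(p,cast(s,[p],z))
E
```

```text
top red [391.96153846 315.        ] [389 312   6   7  26]
rib [224.69473684 258.63157895] [220 244   8  31  95] ((224.22930908203125, 258.9626770019531), (4.54319429397583, 30.128549575805664), 7.853313446044922)
campos [ 489.14170764 -221.29966472 1103.3394269 ]
(367, 296) [[ 498.55456216 -286.82121731  108.        ]]
(223, 259) [[572.79695123 -17.36642844  84.        ]]
(350, 270) [[ 548.67283068 -257.88524127   74.        ]]
(291, 266) [[ 558.15177867 -145.62734178   74.        ]]
scene red [358.09345794 243.37383178] [351 236  14  14 107]
rib [247.21052632 227.74853801] [236 219  23  17 171] ((247.413818359375, 227.46551513671875), (8.009692192077637, 25.34214210510254), 66.80140686035156)
campos [ -67.07496871 -865.15247821  986.03008422]
```

View pics/z_top.png

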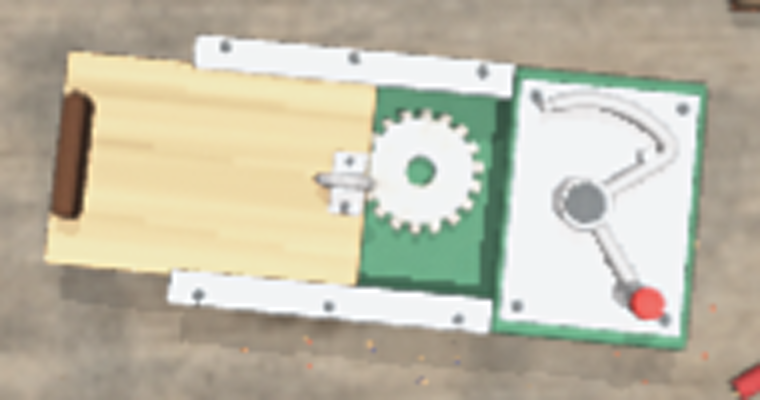

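View pics/z_scene.png

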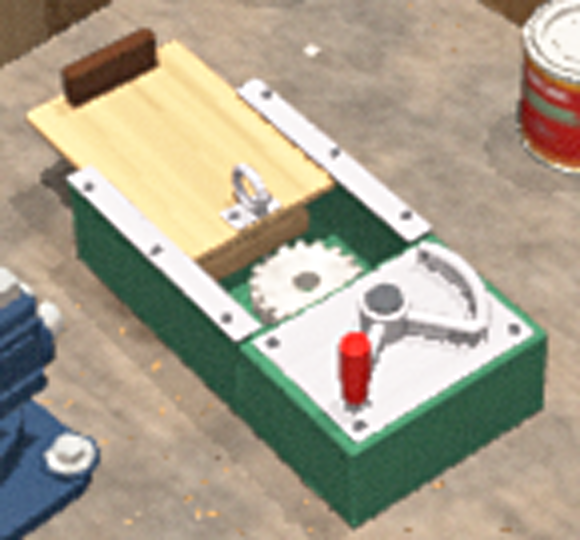

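```bash
python3 - <<'E'
from h import *
S={n:r.snapshot(n) for n in("top","scene")}
def tri(a,b):
    Ps=[]
    pts=[]
    for n,p in(("top",a),("scene",b)):
        K,d,R,t=cam(S[n]);Ps.append(np.c_[R,t]);pts.append(cv2.undistortPoints(np.array([[p]],float),K,d).reshape(2,1))
    X=cv2.triangulatePoints(Ps[0],Ps[1],*pts).ravel();return X[:3]/X[3]
print("stove far corner",tri((150,240),(187,95)))
for z in(300,400,500,600):print(z,"top corners",cast(S["top"],[(150,240),(150,375)],z).round().tolist(),"scene",cast(S["scene"],[(187,95)],z).round().tolist())
zt=lambda u,v:((u+.5)/4-.5+205,(v+.5)/4-.5+220)
zs=lambda u,v:((u+.5)/4-.5+220,(v+.5)/4-.5+210)
print("hub top",tri(zt(586,202),zs(384,298)))
print("knob",tri(zt(648,303),zs(355,340)))
hub=cast(S["top"],[zt(586,202)],85)[0];kn=cast(S["top"],[zt(648,303)],108)[0]
dk=cast(S["top"],[zt(514,68),zt(707,84),zt(686,348),zt(493,333)],60)
print("deck",dk.round(1).tolist())
u=(dk[1]-dk[0]+dk[2]-dk[3]);v=(dk[0]-dk[3]+dk[1]-dk[2])
print("yaw",np.degrees(np.arctan2(u[1],u[0])),np.degrees(np.arctan2(v[1],v[0]))-90, np.linalg.norm(dk[1]-dk[2]))
yaw=np.arctan2(u[1],u[0]);print("hub",hub,"knob",kn,"dist",np.linalg.norm((kn-hub)[:2]),"dir",np.degrees(np.arctan2(*(kn-hub)[1::-1])-yaw))
print("scene hub,knob",cast(S["scene"],[zs(384,298)],85),cast(S["scene"],[zs(355,340)],108))
lid=cast(S["top"],[zt(68,52),zt(376,88),zt(357,285),zt(46,262)],58);print("lid",lid.round(1).tolist())
ring=cast(S["top"],[zt(345,182)],89);print("ring",ring)
rib=cast(S["top"],[zt(68,90),zt(92,97),zt(79,218),zt(54,214)],84);print("rib top corners?",rib.round(1).tolist())
ax=np.array([np.cos(yaw),np.sin(yaw)]);ay=np.array([-ax[1],ax[0]])
for n,P in(("lid",lid),("ring",ring),("rib",rib),("deck",dk)):print(n,((P[:,:2]-hub[:2])@np.c_[ax,ay]).round(1).tolist())
print("rib scene",tri(zt(80,95),zs(152,35)))
E
```

```text
stove far corner [546.32733421  38.0062139  395.72929246]
300 top corners [[586.0, 51.0, 300.0], [386.0, 47.0, 300.0]] scene [[610.0, 206.0, 300.0]]
400 top corners [[574.0, 17.0, 400.0], [398.0, 14.0, 400.0]] scene [[511.0, 50.0, 400.0]]
500 top corners [[562.0, -17.0, 500.0], [411.0, -20.0, 500.0]] scene [[413.0, -106.0, 500.0]]
600 top corners [[550.0, -51.0, 600.0], [424.0, -53.0, 600.0]] scene [[314.0, -262.0, 600.0]]
hub top [ 547.26385758 -259.13262534   82.41049527]
knob [ 499.45906181 -285.92672107  108.28624169]
deck [[614.9, -227.0, 60.0], [605.5, -320.5, 60.0], [478.4, -307.0, 60.0], [487.1, -214.7, 60.0]]
yaw -95.5689854337584 -95.77471834465508 127.73869850899445
hub [ 547.76543476 -259.60711088   85.        ] knob [ 499.70583759 -286.1614443   108.        ] dist 54.907718073538796 dir -55.50908005874143
scene hub,knob [[ 544.81636342 -260.33942494   85.        ]] [[ 499.38906326 -285.53372763  108.        ]]
lid [[626.7, -9.1, 58.0], [606.5, -159.7, 58.0], [511.2, -149.6, 58.0], [524.4, 1.0, 58.0]]
ring [[ 558.79569438 -146.50921096   89.        ]]
rib top corners? [[605.0, -14.5, 84.0], [601.5, -26.0, 84.0], [544.1, -20.1, 84.0], [546.2, -8.2, 84.0]]
lid [[-257.0, 54.2], [-105.1, 48.7], [-106.0, -47.1], [-257.1, -48.5]]
ring [[-113.6, 0.0]]
rib [[-249.5, 33.2], [-237.7, 30.8], [-238.0, -26.9], [-250.0, -26.0]]
deck [[-39.0, 63.6], [55.0, 63.3], [53.9, -64.4], [-38.8, -64.7]]
rib scene [602.30044313 -19.12740315  80.69151838]
```

The box fit is good: yaw is about -95.6°, the pivot is at (547,-259.5), the lid is about 64 mm open and the hook angle is about 0.43 rad. I'll rise first to stay clear of the stove, closing the fingers as I go.

```bash
cat >> h.py <<'E'
from scipy.spatial.transform import Rotation as Ro
YAW=np.radians(-95.6); PV=np.array([547.0,-259.5])
ax=np.array([np.cos(YAW),np.sin(YAW)]);ay=np.array([-ax[1],ax[0]])
def b2w(bx,by): return PV+bx*ax+by*ay
def go(xyz,yaw):
    s=r.sense();R=Ro.from_euler("xyz",s["tcp_rot"],degrees=True)
    T=Ro.from_euler("xyz",[180,0,yaw],degrees=True)
    d=R.inv().apply(np.array(xyz)-s["tool_pos"]); rv=(R.inv()*T).as_rotvec()
    b=(s["tool_pos"][:2]-PV)
    print("t",round(s["time"],2),"pos",s["tool_pos"].round(1),"rot",s["tcp_rot"].round(2),"box",(b@ax).round(1),(b@ay).round(1),"F",s["ft_force"].round(1),"Fbox",(s["ft_force"][:2]@ax).round(1),"gap",s["finger_gap"].round(1),"j",s["joint_pos"].round(0))
    print("shift mm",d.round(1),"turn rad",rv.round(4))
E
python3 - <<'E'
from h import *
print(b2w(-290,1)); go([*b2w(-290,1),330],84.4)
E
```

```text
[576.29426833  29.01836309]Traceback (most recent call last):
  File "<stdin>", line 2, in <module>
  File "h.py", line 24, in go
    print("t",round(s["time"],2),"pos",s["tool_pos"].round(1),"rot",s["tcp_rot"].round(2),"box",(b@ax).round(1),(b@ay).round(1),"F",s["ft_force"].round(1),"Fbox",(s["ft_force"][:2]@ax).round(1),"gap",s["finger_gap"].round(1),"j",s["joint_pos"].round(0))
                                                                                                                                                                                                        ^^^^^^^^^^^^^^^^^^^^^
AttributeError: 'float' object has no attribute 'round'
```

carry_out --increments '[[[0, 0, -0.03], [0, 0, 0], 1], [[0, 0, -0.03], [0, 0, 0], 1], [[0, 0, -0.03], [0, 0, 0], 1], [[0, 0, -0.03], [0, 0, 0], 1], [[0, 0, -0.03], [0, 0, 0], 1]]' --newtons 40

```text
time: 0.8
tool_pos: [255.9, 538.9, 345.2]
tcp_rot: [-179.2, -0.1, 154.6]
ft_force: [-1.0, 0.2, 0.3]
finger_gap: 12.2
```

```bash
sed -i 's/s\["finger_gap"\].round(1)/round(s["finger_gap"],1)/' h.py; python3 - <<'E'
from h import *
go([330,300,340],125); go([*b2w(-290,1),200],84.4)
E
```

```text
t 0.8 pos [255.9 538.9 345.2] rot [-1.7916e+02 -7.0000e-02  1.5457e+02] box -766.2 -367.6 F [-1.   0.2  0.3] Fbox -0.1 gap 12.2 j [ 60.   7.  70.  -0. 103.  -5.]
shift mm [-169.5 -183.9    7.7] turn rad [-0.0147  0.0026  0.5161]
t 0.8 pos [255.9 538.9 345.2] rot [-1.7916e+02 -7.0000e-02  1.5457e+02] box -766.2 -367.6 F [-1.   0.2  0.3] Fbox -0.1 gap 12.2 j [ 60.   7.  70.  -0. 103.  -5.]
shift mm [-508.5 -320.8  149.3] turn rad [-0.0136  0.0079  1.2247]
```

carry_out --increments '[[[-0.024, -0.026, 0], [-0.015, 0, 0], 1], [[-0.024, -0.026, 0], [0, 0, 0], 1], [[-0.024, -0.026, 0], [0, 0, 0], 1], [[-0.024, -0.026, 0], [0, 0, 0], 1], [[-0.024, -0.026, 0], [0, 0, 0], 1], [[-0.024, -0.026, 0], [0, 0, 0], 1], [[-0.024, -0.026, 0], [0, 0, 0], 1], [[0, 0, 0], [0, 0, 0.14], 1], [[0, 0, 0], [0, 0, 0.14], 1], [[0, 0, 0], [0, 0, 0.14], 1], [[0, 0, 0], [0, 0, 0.14], 1], [[0, 0, 0], [0, 0, 0.14], 1]]'

```text
time: 2.0
tool_pos: [333.6, 295.2, 350.5]
tcp_rot: [179.4, -0.3, 113.2]
ft_force: [0.6, -0.6, -0.0]
finger_gap: -0.2
```

```bash
python3 - <<'E'
from h import *
go([*b2w(-290,1),200],84.4)
E
```

```text
t 2.0 pos [333.6 295.2 350.5] rot [179.37  -0.34 113.2 ] box -531.2 -266.5 F [ 0.6 -0.6 -0. ] Fbox 0.5 gap -0.2 j [ 35. -18.  93.   0. 104.  12.]
shift mm [-341.1  116.6  149.8] turn rad [ 0.0092 -0.0086  0.5026]
```

carry_out --increments '[[[-0.042, 0.015, 0], [0, 0, 0], 1], [[-0.042, 0.015, 0], [0, 0, 0], 1], [[-0.042, 0.015, 0], [0, 0, 0], 1], [[-0.042, 0.015, 0], [0, 0, 0], 1], [[-0.042, 0.015, 0.02], [0, 0, 0], 1], [[-0.042, 0.015, 0.02], [0, 0, 0], 1], [[-0.042, 0.015, 0.02], [0, 0, 0], 1], [[0, 0, 0.02], [0, 0, 0.12], 1], [[0, 0, 0.02], [0, 0, 0.12], 1], [[0, 0, 0.02], [0, 0, 0.12], 1], [[0, 0, 0.01], [0, 0, 0.12], 1]]'

```text
time: 3.1
tool_pos: [554.0, 57.6, 217.2]
tcp_rot: [179.3, -0.8, 84.5]
ft_force: [-0.1, 0.2, -0.4]
finger_gap: -0.1
```

```bash
python3 - <<'E'
from h import *
go([*b2w(-290,1),67],84.4)
E
```

```text
t 3.1 pos [554.   57.6 217.2] rot [179.3   -0.79  84.46] box -316.2 -23.9 F [-0.1  0.2 -0.4] Fbox -0.2 gap -0.1 j [ 0. -1. 92.  1. 88.  6.]
shift mm [-28.3  23.1 150.2] turn rad [ 0.0122 -0.0138  0.001 ]
```

carry_out --increments '[[[-0.014, 0.012, 0.01], [0.012, -0.014, 0], 1], [[-0.013, 0.012, 0.03], [0, 0, 0], 1], [[0, 0, 0.03], [0, 0, 0], 1], [[0, 0, 0.03], [0, 0, 0], 1], [[0, 0, 0.025], [0, 0, 0], 1], [[0, 0, 0.01], [0, 0, 0], 1], [[0, 0, 0], [0, 0, 0], 1]]'

```text
time: 3.8
tool_pos: [575.1, 26.9, 75.8]
tcp_rot: [-179.9, 0.0, 84.1]
ft_force: [-1.5, 0.2, 0.1]
finger_gap: 0.1
```

```bash
python3 - <<'E'
from h import *
go([*b2w(-290,1),67],84.4)
for n,roi in(("top",(170,180,400,340)),("scene",(200,170,370,345))):
    s=r.snapshot(n);im=s["image"];x0,y0,x1,y1=roi
    cv2.imwrite(f"pics/y1_{n}.png",cv2.resize(im[y0:y1,x0:x1],None,fx=3,fy=3,interpolation=cv2.INTER_CUBIC))
E
```

```text
t 3.8 pos [575.1  26.9  75.8] rot [-1.7988e+02  5.0000e-02  8.4130e+01] box -287.8 0.0 F [-1.5  0.2  0.1] Fbox -0.0 gap 0.1 j [-2.  9. 97. -0. 74.  3.]
shift mm [2.2 1.  8.8] turn rad [-0.002   0.0009 -0.0047]
```

View pics/y1_scene.png

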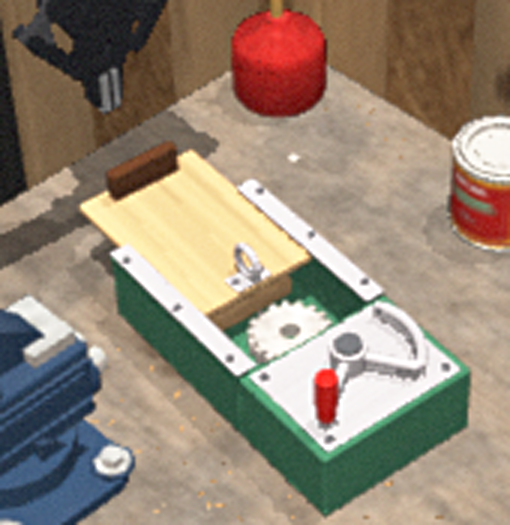

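```bash
python3 - <<'E'
from h import *
s=r.snapshot("scene");t=r.snapshot("top")
P=[[575,27,76],[*b2w(-244,1),84]]
print(proj(s,P),(proj(s,P)-[200,170])*3,(proj(t,P)-[170,180])*3)
print(proj(s,[r.sense()["tool_pos"]]))
cv2.imwrite("pics/f2.png",s["image"])
E
```

```text
[[235.773781   216.22011682]
 [246.95047166 222.98429436]] [[107.32134301 138.66035047]
 [140.85141498 158.95288307]] [[ 92.40300561 235.62358486]
 [158.04042323 238.57985875]]
[[236.59306351 214.60533988]]
```

View pics/y1_top.png

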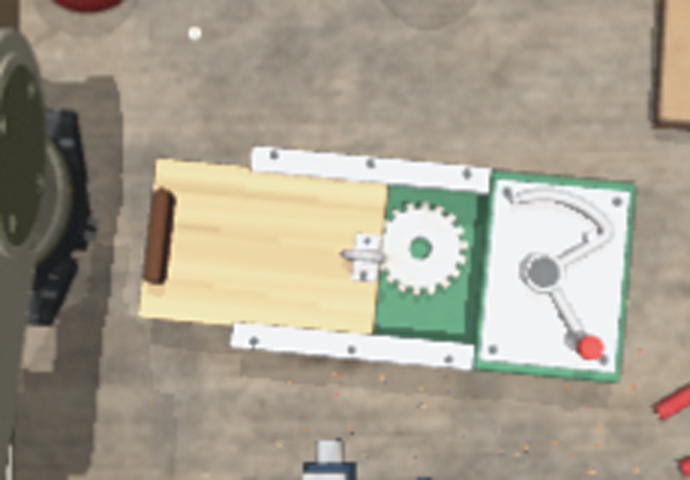

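View pics/f2.png

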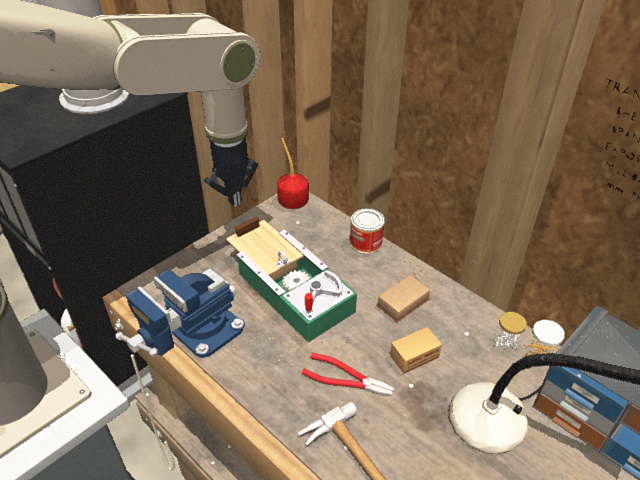

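```bash
python3 - <<'E'
from h import *
im=cv2.imread("pics/f2.png")[130:260,180:310]
im=cv2.convertScaleAbs(cv2.resize(im,None,fx=4.6,fy=4.6,interpolation=cv2.INTER_CUBIC),alpha=1.6,beta=20)
cv2.imwrite("pics/f3.png",im); s=r.sense();print(s["tool_pos"],s["finger_gap"])
E
```

```text
[577.71133865  26.89492367  79.27150618] -0.039560239067396766
```

View pics/f3.png

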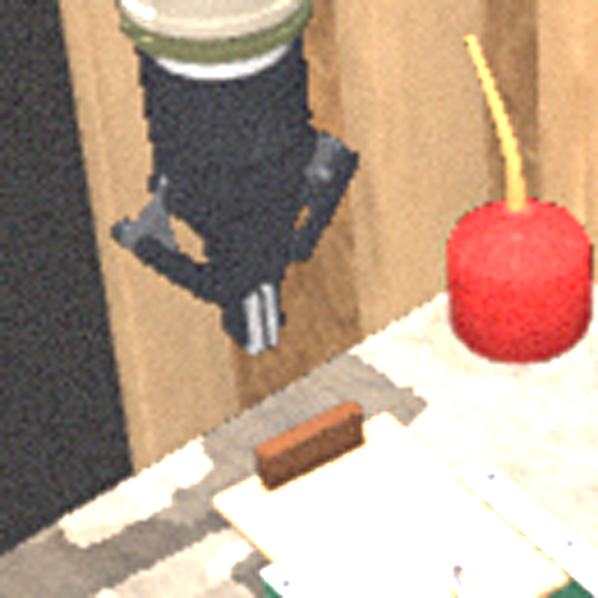

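```bash
python3 - <<'E'
from h import *
s=r.snapshot("scene")
for i in range(3): r.snapshot("top"); print(r.sense()["tool_pos"].round(1),r.sense()["qd"].round(2))
for z in(76,85,90,95,100,105):print(z,cast(s,[(237,206.5)],z).round(1))
E
```

```text
[577.7  26.9  79.3] [ 0.04  0.15  0.26  0.05  0.01 -0.08]
[577.5  26.9  79. ] [-0.06  0.17  0.38  0.08 -0.14 -0.  ]
[577.4  26.9  78.7] [-0.06  0.29  0.26 -0.1  -0.16  0.01]
76 [[599.7  52.1  76. ]]
85 [[593.1  43.1  85. ]]
90 [[589.4  38.   90. ]]
95 [[585.8  33.   95. ]]
100 [[582.1  27.9 100. ]]
105 [[578.5  22.9 105. ]]
```

The picture puts the fingertips about 20 mm higher than the reported TCP. There is only open bench below, so I'll descend here and check.

carry_out --increments '[[[0, 0, 0.01], [0, 0, 0], 1], [[0, 0, 0.01], [0, 0, 0], 1], [[0, 0, 0.01], [0, 0, 0], 1], [[0, 0, 0.005], [0, 0, 0], 1], [[0, 0, 0], [0, 0, 0], 1]]'

```text
time: 4.7
tool_pos: [577.3, 26.9, 40.7]
tcp_rot: [179.8, 0.0, 84.1]
ft_force: [-0.3, 0.1, 0.0]
finger_gap: 0.1
```

```bash
python3 - <<'E'
from h import *
s=r.snapshot("scene")
go([*b2w(-290,1),67],84.4)
im=s["image"][130:260,180:310]
im=cv2.convertScaleAbs(cv2.resize(im,None,fx=4.6,fy=4.6,interpolation=cv2.INTER_CUBIC),alpha=1.3,beta=20)
q=((proj(s,[r.sense()["tool_pos"]])[0]-[180,130]+.5)*4.6).astype(int);print(q)
cv2.imwrite("pics/f4.png",im)
E
```

```text
t 4.75 pos [577.4  26.9  40.9] rot [1.798e+02 3.000e-02 8.414e+01] box -288.0 2.3 F [-0.3 -0.5 -0.4] Fbox 0.5 gap -0.2 j [-2. 11. 98. -0. 70.  3.]
shift mm [  2.   -1.2 -26.1] turn rad [ 0.0035  0.0005 -0.0045]
[268 449]
```

View pics/f4.png

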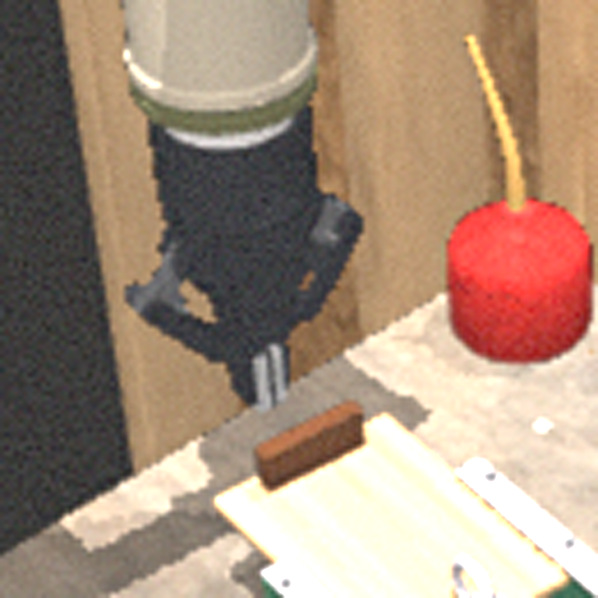

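carry_out --increments '[[[-0.006, 0, -0.005], [0, 0, 0], 1], [[-0.006, 0, 0], [0, 0, 0], 1], [[-0.005, 0, 0], [0, 0, 0], 1], [[-0.004, 0, 0], [0, 0, 0], 1], [[-0.004, 0, 0], [0, 0, 0], 1]]'

```text
time: 5.25
tool_pos: [575.7, 0.2, 47.9]
tcp_rot: [179.7, -0.0, 84.2]
ft_force: [-0.6, 4.1, -0.5]
finger_gap: 0.1
```

```bash
python3 - <<'E'
from h import *
s=r.snapshot("scene")
go([*b2w(-261,1),50],84.4)
im=s["image"][130:260,180:310]
im=cv2.convertScaleAbs(cv2.resize(im,None,fx=4.6,fy=4.6,interpolation=cv2.INTER_CUBIC),alpha=1.3,beta=20)
cv2.imwrite("pics/f5.png",im)
E
```

```text
t 5.3 pos [ 5.756e+02 -3.000e-01  4.780e+01] rot [1.7969e+02 2.0000e-02 8.4150e+01] box -260.7 3.1 F [0.4 1.8 0.9] Fbox -1.9 gap 0.5 j [-5. 10. 98. -0. 71.  1.]
shift mm [ 0.3 -2.1 -2.2] turn rad [ 0.0055  0.0003 -0.0044]
```

View pics/f5.png

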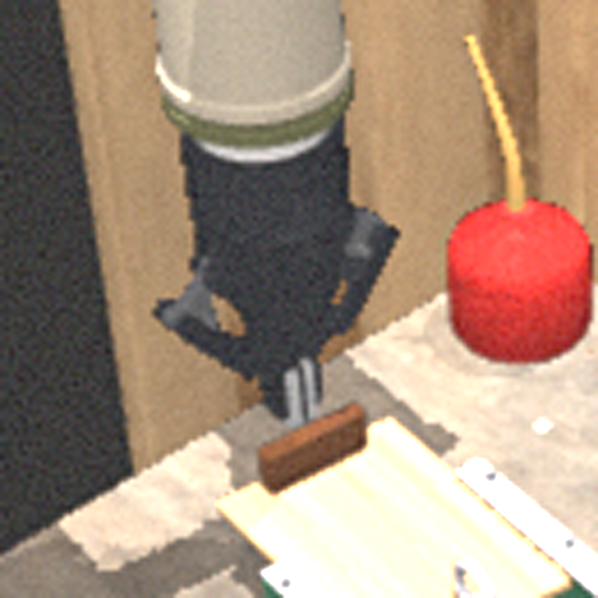

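carry_out --increments '[[[-0.006, 0, 0], [0, 0, 0], 1], [[-0.008, 0, 0], [0, 0, 0], 1], [[-0.008, 0, 0], [0, 0, 0], 1], [[-0.008, 0, 0], [0, 0, 0], 1], [[-0.008, 0, 0], [0, 0, 0], 1], [[-0.003, 0, 0], [0, 0, 0], 1]]'

```text
time: 5.9
tool_pos: [570.8, -43.1, 47.7]
tcp_rot: [179.7, -0.1, 84.2]
ft_force: [-0.3, 3.5, -0.4]
finger_gap: -0.1
```

```bash
python3 - <<'E'
from h import *
s=r.snapshot("scene")
go([*b2w(-197,1),50],84.4)
im=s["image"][140:300,190:350]
im=cv2.convertScaleAbs(cv2.resize(im,None,fx=3.7,fy=3.7,interpolation=cv2.INTER_CUBIC),alpha=1.3,beta=20)
cv2.imwrite("pics/f6.png",im)
E
```

```text
t 5.95 pos [570.9 -43.4  47.8] rot [ 1.7971e+02 -9.0000e-02  8.4170e+01] box -217.4 2.6 F [ 0.2 -0.9  0.2] Fbox 0.9 gap -0.0 j [-10.  10.  99.   0.  71.  -4.]
shift mm [-20.4  -1.6  -2.3] turn rad [ 0.0051 -0.0016 -0.004 ]
```

View pics/f6.png

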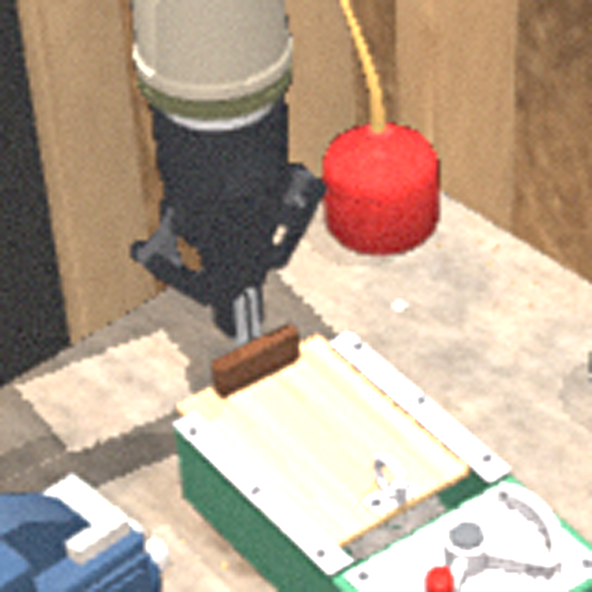

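```bash
python3 - <<'E'
from h import *
s=r.snapshot("top")
im=s["image"][200:340,180:400]
cv2.imwrite("pics/f7.png",cv2.resize(im,None,fx=3.6,fy=3.6,interpolation=cv2.INTER_CUBIC))
E
```

```text
(no output)
```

View pics/f7.png

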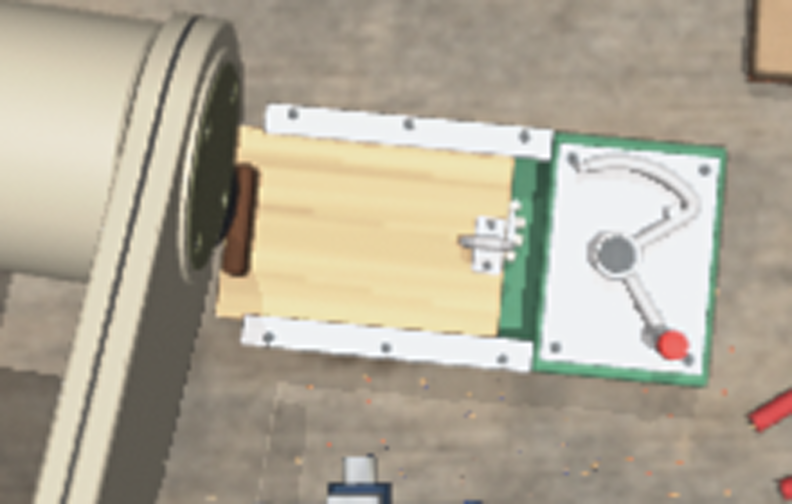

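```bash
python3 - <<'E'
from h import *
s=r.snapshot("top")
z=lambda u,v:((u+.5)/3.6-.5+180,(v+.5)/3.6-.5+200)
P=cast(s,[z(512,155),z(497,335)],58);print(((P[:,:2]-PV)@np.c_[ax,ay]).round(1))
P=cast(s,[z(257,165),z(249,276),z(232,275)],84);print("rib",((P[:,:2]-PV)@np.c_[ax,ay]).round(1))
E
```

```text
[[-59.9  51. ]
 [-59.9 -46.1]]
rib [[-192.8   32. ]
 [-191.3  -26.5]
 [-200.3  -26.7]]
```

carry_out --increments '[[[-0.005, 0, 0], [0, 0, 0], 1], [[-0.005, 0, 0], [0, 0, 0], 1], [[-0.003, 0, 0], [0, 0, 0], 1], [[-0.002, 0, 0], [0, 0, 0], 1]]'

```text
time: 6.45
tool_pos: [569.4, -57.6, 47.8]
tcp_rot: [179.7, -0.1, 84.2]
ft_force: [-0.8, 2.2, 0.5]
finger_gap: -0.4
```

```bash
python3 - <<'E'
from h import *
go([*b2w(-199,1),50],84.4)
E
```

```text
t 6.45 pos [569.4 -57.6  47.8] rot [ 1.7971e+02 -1.3000e-01  8.4250e+01] box -203.1 2.6 F [-0.8  2.2  0.5] Fbox -2.1 gap -0.4 j [-11.  10.  99.   0.  71.  -5.]
shift mm [-4.1 -1.6 -2.3] turn rad [ 0.0051 -0.0023 -0.0026]
```

carry_out --increments '[[[-0.003, 0, 0], [0, 0, 0], 1], [[-0.002, 0, 0], [0, 0, 0], 1]]'

```text
time: 6.65
tool_pos: [568.9, -62.3, 47.7]
tcp_rot: [179.7, -0.2, 84.3]
ft_force: [0.2, 12.0, 1.2]
finger_gap: 0.1
```

carry_out --increments '[[[-0.002, 0, 0], [0, 0, 0], 1], [[-0.002, 0, 0], [0, 0, 0], 1]]'

```text
time: 6.85
tool_pos: [568.9, -62.2, 47.8]
tcp_rot: [179.7, -0.6, 84.3]
ft_force: [0.6, 13.8, 1.2]
finger_gap: 0.1
```

```bash
python3 - <<'E'
from h import *
s=r.snapshot("top");t=r.snapshot("scene")
go([*b2w(-199,1),50],84.4)
cv2.imwrite("pics/g1.png",cv2.resize(s["image"][200:340,180:400],None,fx=3.6,fy=3.6,interpolation=cv2.INTER_CUBIC))
cv2.imwrite("pics/g2.png",cv2.resize(t["image"][170:340,210:370],None,fx=3.5,fy=3.5,interpolation=cv2.INTER_CUBIC))
E
```

```text
t 6.95 pos [568.8 -62.1  47.8] rot [179.72  -0.6   84.3 ] box -198.6 2.5 F [-0.5 13.2  1.8] Fbox -13.1 gap 0.0 j [-12.  10.  99.   1.  71.  -6.]
shift mm [ 0.4 -1.5 -2.2] turn rad [ 0.0049 -0.0104 -0.0018]
```

View pics/g1.png

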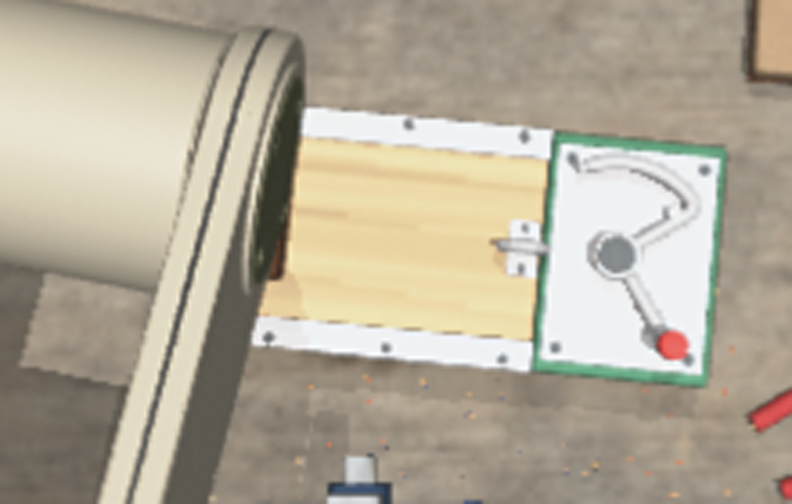

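View pics/g2.png

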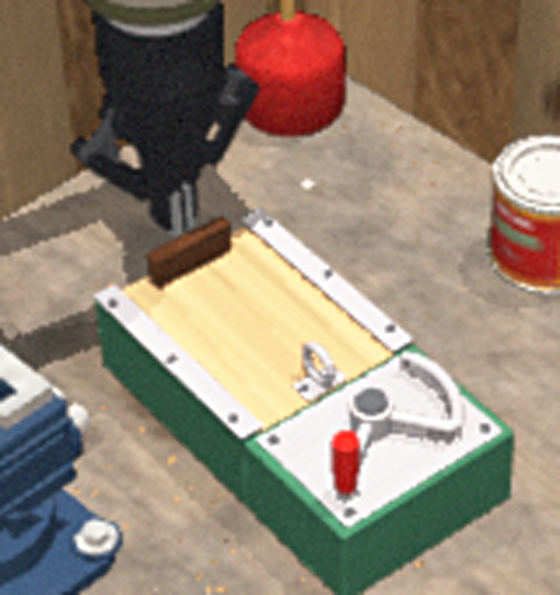

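The lid is shut: its front edge meets the deck and the stop answers with about 13 N. Now I'll back off, rise and go above the knob.

carry_out --increments '[[[0.004, 0, 0], [0, 0, 0], 1], [[0.008, 0, 0], [0, 0, 0], 1], [[0.006, 0, -0.01], [0, 0, 0], 1], [[0, 0, -0.03], [0, 0, 0], 1], [[0, 0, -0.03], [0, 0, 0], 1], [[0, 0, -0.03], [0, 0, 0], 1], [[0, 0, -0.03], [0, 0, 0], 1], [[0, 0, -0.02], [0, 0, 0], 0.5]]'

```text
time: 7.75
tool_pos: [567.1, -44.8, 202.4]
tcp_rot: [-179.9, -0.3, 84.3]
ft_force: [0.7, -0.9, 1.3]
finger_gap: 13.3
```

```bash
python3 - <<'E'
from h import *
s=r.snapshot("top")
h=cv2.cvtColor(s["image"],cv2.COLOR_BGR2HSV)
red=cv2.inRange(h,(0,120,120),(8,255,255))|cv2.inRange(h,(170,120,120),(180,255,255))
c,st,_=blob(red,(350,280,380,310));print(c,st,cast(s,[c],108),cast(s,[c],105))
go([499.5,-286,170],28.9)
E
```

```text
[366.2244898  295.44897959] [363 292   8   8  49] [[ 499.58367425 -285.4247978   108.        ]] [[ 499.61514683 -285.61807397  105.        ]]
t 7.8 pos [568.8 -45.1 206.2] rot [179.79  -0.32  84.29] box -215.5 0.8 F [0.6 0.1 3.2] Fbox -0.2 gap 20.8 j [-10.   3.  90.   0.  88.  -4.]
shift mm [-246.8  -45.2   34.7] turn rad [ 7.000e-04 -7.000e-03  9.668e-01]
```

carry_out --increments '[[[-0.035, -0.0065, 0], [0, 0, 0], 0.5], [[-0.035, -0.0065, 0], [0, 0, 0], 0.5], [[-0.035, -0.0065, 0], [0, 0, 0], 0.5], [[-0.035, -0.0065, 0], [0, 0, 0], 0.5], [[-0.035, -0.0065, 0], [0, 0, 0], 0.5], [[-0.035, -0.0065, 0], [0, 0, 0], 0.5], [[-0.035, -0.0065, 0], [0, 0, 0.12], 0.5], [[0, 0, 0], [0, 0, 0.14], 0.5], [[0, 0, 0], [0, 0, 0.14], 0.5], [[0, 0, 0], [0, 0, 0.14], 0.5], [[0, 0, 0], [0, 0, 0.14], 0.5], [[0, 0, 0], [0, 0, 0.14], 0.5]]'

```text
time: 9.0
tool_pos: [498.1, -295.9, 214.7]
tcp_rot: [179.3, -0.4, 35.6]
ft_force: [-0.0, 0.0, 0.0]
finger_gap: 43.1
```

```bash
python3 - <<'E'
from h import *
go([499.5,-285.7,130],28.9)
E
```

```text
t 9.0 pos [ 498.1 -295.9  214.7] rot [179.25  -0.43  35.58] box 41.0 -45.2 F [-0.  0.  0.] Fbox -0.0 gap 43.1 j [-36.   3.  88.   0.  88.  19.]
shift mm [ 6.5 -8.6 84.6] turn rad [ 0.0126 -0.0083  0.1165]
```

carry_out --increments '[[[0.003, -0.005, 0.02], [0.0126, -0.008, 0.115], 0.5], [[0.003, -0.003, 0.03], [0, 0, 0], 0.5], [[0, 0, 0.03], [0, 0, 0], 0.5], [[0, 0, 0.005], [0, 0, 0], 0.5], [[0, 0, 0], [0, 0, 0], 0.5]]'

```text
time: 9.5
tool_pos: [500.5, -287.6, 131.8]
tcp_rot: [179.6, -0.0, 28.3]
ft_force: [-0.4, 0.6, 0.2]
finger_gap: 42.6
```

```bash
python3 - <<'E'
from h import *
go([499.5,-285.7,90],28.9)
t=r.snapshot("scene")
cv2.imwrite("pics/g3.png",cv2.resize(t["image"][200:350,230:380],None,fx=4,fy=4,interpolation=cv2.INTER_CUBIC))
print((proj(t,[r.sense()["tool_pos"]])-[230,200]+.5)*4)
E
```

```text
t 9.5 pos [ 500.5 -287.6  131.8] rot [ 1.7962e+02 -4.0000e-02  2.8320e+01] box 32.5 -43.5 F [-0.4  0.6  0.2] Fbox -0.6 gap 42.6 j [-35.   6.  94.  -0.  80.  27.]
shift mm [-0.  -2.4 41.8] turn rad [ 0.0066 -0.0006 -0.0102]
[[319.88642862 347.2808513 ]]
```

View pics/g3.png

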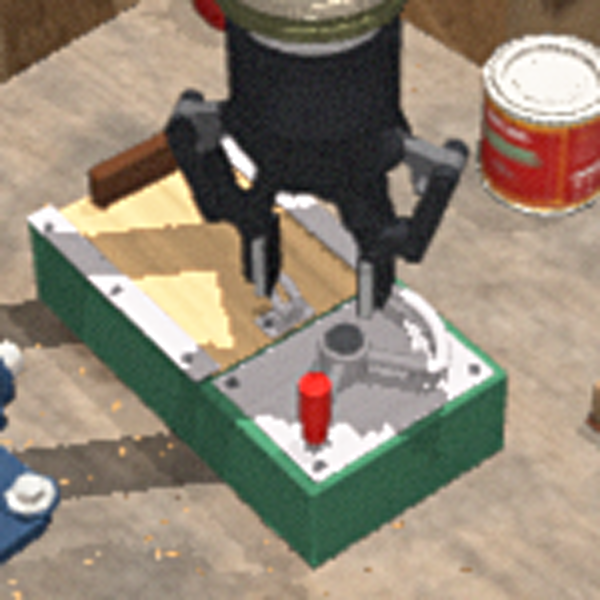

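carry_out --increments '[[[0, -0.0024, 0.015], [0.006, 0, -0.01], 0.5], [[0, 0, 0.02], [0, 0, 0], 0.5], [[0, 0, 0.015], [0, 0, 0], 0.5], [[0, 0, 0.005], [0, 0, 0], 0.5], [[0, 0, 0], [0, 0, 0], 0.5]]'

```text
time: 10.05
tool_pos: [502.6, -287.9, 79.6]
tcp_rot: [179.5, -0.2, 29.0]
ft_force: [-0.7, -0.7, -0.4]
finger_gap: 42.6
```

```bash
python3 - <<'E'
from h import *
go([499.5,-285.7,60],28.9)
t=r.snapshot("scene")
cv2.imwrite("pics/g4.png",cv2.resize(t["image"][200:350,230:380],None,fx=4,fy=4,interpolation=cv2.INTER_CUBIC))
E
```

```text
t 10.05 pos [ 502.6 -287.9   79.6] rot [179.55  -0.25  29.  ] box 32.6 -41.5 F [-0.7 -0.7 -0.4] Fbox 0.8 gap 42.6 j [-35.   9.  97.   0.  74.  26.]
shift mm [-1.7 -3.5 19.6] turn rad [ 0.0079 -0.0043  0.0017]
```

View pics/g4.png

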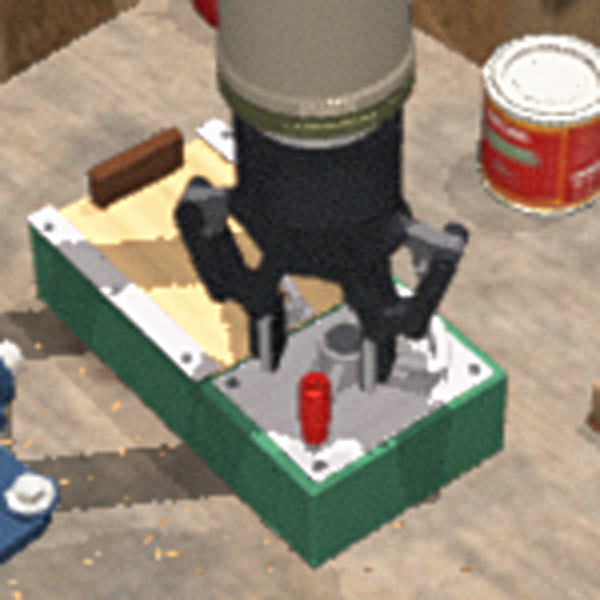

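The tips straddle the knob's top at about z 106, which confirms a z offset of about 20 mm. I'll centre and go down 21 mm.

carry_out --increments '[[[-0.001, -0.0025, 0.005], [0.008, -0.004, 0], 0.5], [[0, -0.001, 0.008], [0, 0, 0], 0.5], [[0, 0, 0.007], [0, 0, 0], 0.5], [[0, 0, 0], [0, 0, 0], 0.5]]'

```text
time: 10.5
tool_pos: [501.2, -286.1, 60.6]
tcp_rot: [179.9, -0.1, 29.0]
ft_force: [-0.3, 0.1, -0.8]
finger_gap: 42.5
```

```bash
python3 - <<'E'
from h import *
go([499.5,-285.7,58],28.9)
t=r.snapshot("scene")
cv2.imwrite("pics/g5.png",cv2.resize(t["image"][200:350,230:380],None,fx=4,fy=4,interpolation=cv2.INTER_CUBIC))
t=r.snapshot("top")
cv2.imwrite("pics/g6.png",cv2.resize(t["image"][200:340,280:420],None,fx=4,fy=4,interpolation=cv2.INTER_CUBIC))
E
```

```text
t 10.5 pos [ 501.2 -286.1   60.6] rot [ 1.7986e+02 -9.0000e-02  2.9000e+01] box 30.9 -43.0 F [-0.3  0.1 -0.8] Fbox -0.1 gap 42.5 j [-35.  10.  97.   0.  72.  26.]
shift mm [-1.3 -1.2  2.6] turn rad [ 0.0025 -0.0016  0.0018]
```

View pics/g5.png

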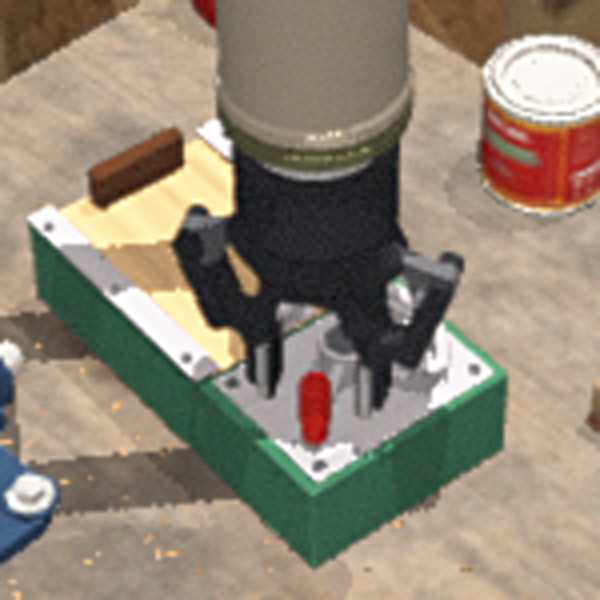

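View pics/g6.png

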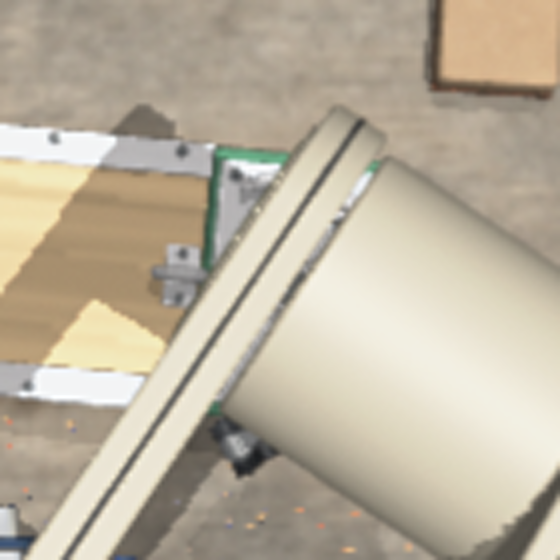

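```bash
python3 - <<'E'
from h import *
t=r.snapshot("scene")
f=lambda P:((proj(t,P)-[230,200]+.5)*4).round(0).tolist()
k=[499.6,-285.6]
for z in(80,84,90,95,100,108):print(z,f([[*k,z]]))
go([499.6,-285.6,58],28.9)
s=r.sense();p=s["tool_pos"];R=Ro.from_euler("xyz",s["tcp_rot"],degrees=True)
for back in(0,15,20,25,30,35):
  print(back,[f([p+R.apply([dx,sg*21,-back])])[0] for sg in(-1,1) for dx in(-11,11)])
E
```

```text
80 [[316.0, 419.0]]
84 [[316.0, 414.0]]
90 [[316.0, 405.0]]
95 [[316.0, 398.0]]
100 [[316.0, 392.0]]
108 [[316.0, 380.0]]
t 10.65 pos [ 501.9 -286.6   61.9] rot [ 1.7977e+02 -1.4000e-01  2.9000e+01] box 31.3 -42.2 F [-0.2  0.5 -0.1] Fbox -0.5 gap 42.4 j [-35.  10.  97.   0.  73.  26.]
shift mm [-1.6 -2.   3.9] turn rad [ 0.0041 -0.0024  0.0018]
0 [[274.0, 450.0], [287.0, 418.0], [356.0, 467.0], [368.0, 434.0]]
15 [[274.0, 429.0], [287.0, 397.0], [356.0, 447.0], [368.0, 414.0]]
20 [[273.0, 423.0], [286.0, 391.0], [356.0, 440.0], [368.0, 407.0]]
25 [[273.0, 416.0], [286.0, 384.0], [356.0, 433.0], [368.0, 401.0]]
30 [[273.0, 409.0], [286.0, 377.0], [356.0, 426.0], [368.0, 394.0]]
35 [[273.0, 402.0], [286.0, 370.0], [356.0, 419.0], [368.0, 387.0]]
```

carry_out --increments '[[[-0.0016, -0.002, 0.005], [0, 0, 0], 0.5], [[0, 0, 0.004], [0, 0, 0], 0.76], [[0, 0, 0], [0, 0, 0], 0.76], [[0, 0, 0], [0, 0, 0], 0.76], [[0, 0, 0], [0, 0, 0], 0.76]]' --newtons 20

```text
time: 11.15
tool_pos: [499.8, -285.8, 52.8]
tcp_rot: [179.7, -0.2, 29.0]
ft_force: [-0.1, 0.2, 0.0]
finger_gap: 20.5
```

```bash
python3 - <<'E'
from h import *
go([499.6,-285.6,52],28.9)
t=r.snapshot("scene")
cv2.imwrite("pics/g7.png",cv2.resize(t["image"][200:350,230:380],None,fx=4,fy=4,interpolation=cv2.INTER_CUBIC))
E
```

```text
t 11.15 pos [ 499.8 -285.8   52.8] rot [ 1.7971e+02 -1.7000e-01  2.9000e+01] box 30.8 -44.4 F [-0.1  0.2  0. ] Fbox -0.2 gap 20.5 j [-35.  10.  98.   0.  71.  26.]
shift mm [-0.  -0.3  0.8] turn rad [ 0.0051 -0.0029  0.0017]
```

View pics/g7.png

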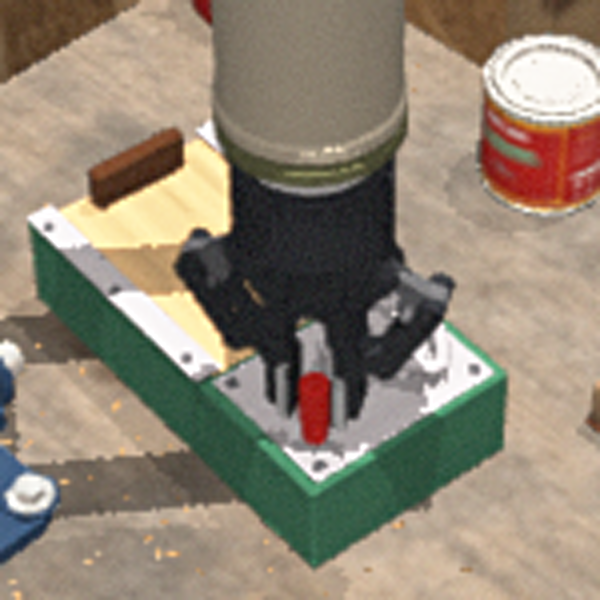

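carry_out --increments '[[[0.0003, 0.005, 0.002], [0, 0, -0.09], 0.76], [[0.0003, 0.005, 0], [0, 0, -0.09], 0.76], [[0.0003, 0.005, 0], [0, 0, -0.09], 0.76]]'

```text
time: 11.5
tool_pos: [508.6, -297.1, 51.0]
tcp_rot: [179.8, -0.1, 44.9]
ft_force: [-1.4, 1.0, 0.2]
finger_gap: 20.3
```

```bash
cat >> h.py <<'E'
def hk(rad=55):
    P=np.array([547.3,-259.7]);s=r.sense();d=s["tool_pos"][:2]-P
    a=np.degrees(np.arctan2(d[1],d[0])); box=(a+95.6+180)%360-180
    print("t",s["time"],"tool angle->hook",round(np.radians(box+80),3),"radius",np.linalg.norm(d).round(1),"z",s["tool_pos"][2].round(1),"yaw err",((a+180+0-s["tcp_rot"][2]+180)%360-180).round(1),"F",s["ft_force"].round(1),"gap",round(s["finger_gap"],1), s["tcp_rot"].round(2))
    R=Ro.from_euler("xyz",s["tcp_rot"],degrees=True);print("F tool",R.inv().apply(s["ft_force"]).round(1))
E
python3 - <<'E'
from h import *
hk()
t=r.snapshot("scene")
cv2.imwrite("pics/g8.png",cv2.resize(t["image"][200:350,230:380],None,fx=4,fy=4,interpolation=cv2.INTER_CUBIC))
E
```

```text
t 11.5 tool angle->hook 0.692 radius 53.8 z 51.0 yaw err -0.9 F [-1.4  1.   0.2] gap 20.3 [ 1.7976e+02 -9.0000e-02  4.4930e+01]
F tool [-0.3 -1.7 -0.2]
```

View pics/g8.png

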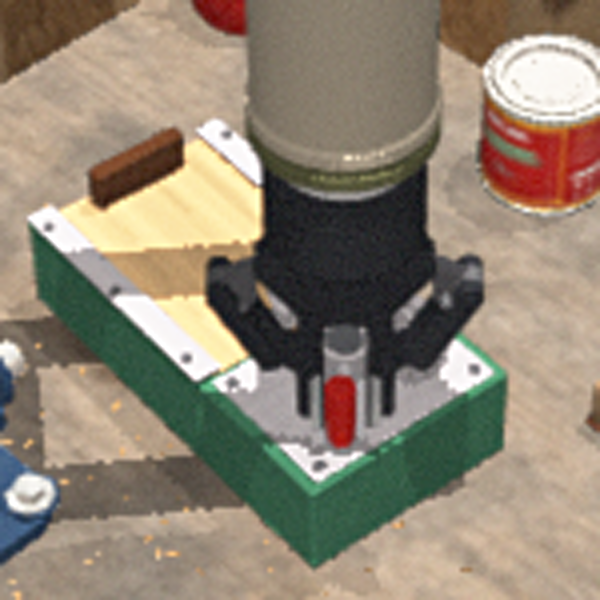

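carry_out --increments '[[[0, 0.0055, 0], [0, 0, -0.1], 0.76], [[0, 0.0055, 0], [0, 0, -0.1], 0.76], [[0, 0.0055, 0], [0, 0, -0.1], 0.76], [[0.0003, 0.0055, 0], [0, 0, -0.1], 0.76]]'

```text
time: 11.95
tool_pos: [526.5, -309.3, 51.0]
tcp_rot: [179.8, -0.0, 68.5]
ft_force: [-1.4, 0.3, 0.3]
finger_gap: 20.7
```

```bash
python3 - <<'E'
from h import *
hk()
E
```

```text
t 11.95 tool angle->hook 1.097 radius 53.8 z 51.0 yaw err -1.3 F [-1.4  0.3  0.3] gap 20.7 [ 1.7984e+02 -4.0000e-02  6.8520e+01]
F tool [-0.3 -1.4 -0.3]
```

carry_out --increments '[[[0, 0.0055, 0], [0, 0, -0.09], 0.76], [[0, 0.0055, 0], [0, 0, -0.1], 0.76], [[0, 0.0055, 0], [0, 0, -0.1], 0.76]]'

```text
time: 12.25
tool_pos: [542.1, -313.4, 50.8]
tcp_rot: [179.9, -0.1, 85.5]
ft_force: [-1.9, 1.1, 0.7]
finger_gap: 20.1
```

```bash
python3 - <<'E'
from h import *
hk()
t=r.snapshot("scene")
cv2.imwrite("pics/g9.png",cv2.resize(t["image"][200:350,230:380],None,fx=4,fy=4,interpolation=cv2.INTER_CUBIC))
t=r.snapshot("top")
cv2.imwrite("pics/g10.png",cv2.resize(t["image"][200:340,260:400],None,fx=4,fy=4,interpolation=cv2.INTER_CUBIC))
E
```

```text
t 12.25 tool angle->hook 1.397 radius 53.9 z 50.8 yaw err -1.0 F [-1.9  1.1  0.7] gap 20.1 [ 1.7993e+02 -6.0000e-02  8.5480e+01]
F tool [ 1.  -2.  -0.7]
```

View pics/g9.png

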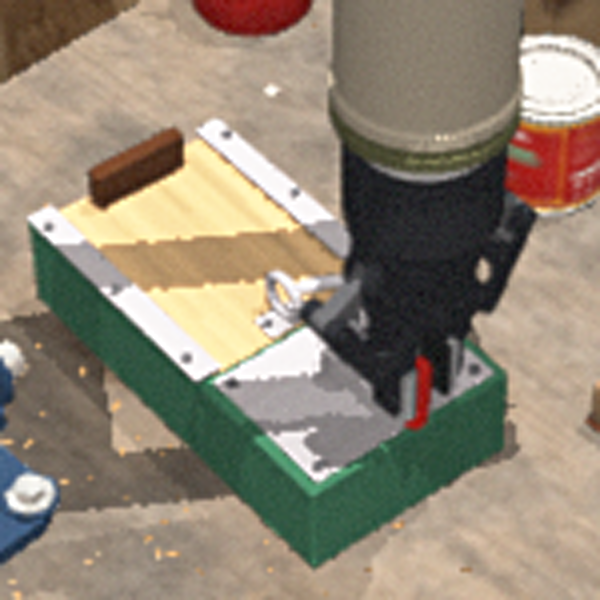

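View pics/g10.png

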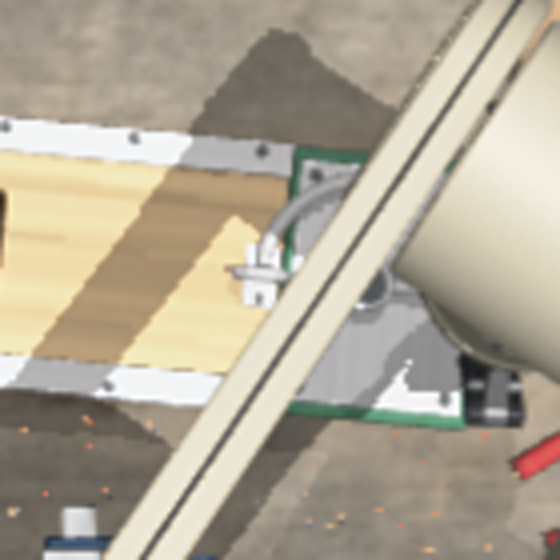

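The hook's point is at the ring's mouth (top view about (265,260) in the zoom). Continuing.

carry_out --increments '[[[0, 0.0055, 0], [0, 0, -0.1], 0.76], [[0, 0.0055, 0], [0, 0, -0.1], 0.76], [[0, 0.005, 0], [0, 0, -0.09], 0.76], [[0, 0.004, 0], [0, 0, -0.08], 0.76]]'

```text
time: 12.75
tool_pos: [560.9, -311.9, 50.6]
tcp_rot: [-180.0, -0.1, 106.2]
ft_force: [-1.7, 0.2, 1.3]
finger_gap: 20.7
```

```bash
python3 - <<'E'
from h import *
hk()
E
```

```text
t 12.75 tool angle->hook 1.748 radius 54.0 z 50.6 yaw err -1.6 F [-1.7  0.2  1.3] gap 20.7 [-1.8000e+02 -1.0000e-01  1.0616e+02]
F tool [ 0.7 -1.5 -1.3]
```

carry_out --increments '[[[0, 0.004, 0], [0, 0, -0.07], 0.76], [[0, 0.004, 0], [0, 0, -0.07], 0.76], [[0, 0.002, 0], [0, 0, -0.03], 0.76]]'

```text
time: 13.05
tool_pos: [569.6, -308.6, 50.6]
tcp_rot: [-179.9, -0.1, 115.6]
ft_force: [0.0, -1.5, 0.5]
finger_gap: 20.2
```

carry_out --increments '[[[0, 0.002, 0], [0, 0, 0], 0.76], [[0, 0.002, 0], [0, 0, 0], 0.76]]'

```text
time: 13.25
tool_pos: [569.9, -308.7, 50.5]
tcp_rot: [-179.6, -0.1, 115.2]
ft_force: [-11.3, -3.9, 4.1]
finger_gap: 20.5
```

```bash
python3 - <<'E'
from h import *
hk()
E
```

```text
t 13.25 tool angle->hook 1.926 radius 53.9 z 50.5 yaw err -0.4 F [-11.3  -3.9   4.1] gap 20.5 [-1.7959e+02 -1.4000e-01  1.1517e+02]
F tool [  1.3 -12.   -4. ]
```

carry_out --increments '[[[0, 0.003, 0], [0, 0, 0], 0.76], [[0, 0.003, 0], [0, 0, 0], 0.76]]'

```text
time: 13.45
tool_pos: [569.6, -308.9, 50.3]
tcp_rot: [-179.0, -0.3, 114.6]
ft_force: [-14.0, -4.6, 7.3]
finger_gap: 20.4
```

```bash
python3 - <<'E'
from h import *
hk()
t=r.snapshot("scene")
cv2.imwrite("pics/h1.png",cv2.resize(t["image"][200:350,230:380],None,fx=4,fy=4,interpolation=cv2.INTER_CUBIC))
E
```

```text
t 13.45 tool angle->hook 1.92 radius 54.0 z 50.3 yaw err -0.2 F [-14.   -4.6   7.3] gap 20.4 [-179.02   -0.25  114.59]
F tool [  1.6 -14.8  -7.1]
```

View pics/h1.png

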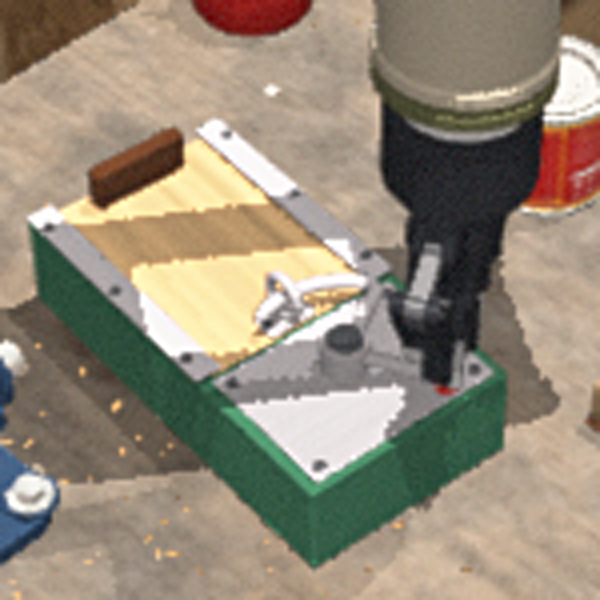

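The hook is through the ring and the stop answers with about 15 N at 1.92 rad. Now I'll unload, open and lift away.

carry_out --increments '[[[0, -0.001, 0], [0.01, 0, 0], 0.7], [[0, 0, 0], [0, 0, 0], 0.5], [[0, 0, 0], [0, 0, 0], 0.5], [[0, 0, -0.01], [0, 0, 0], 0.5], [[0, 0, -0.02], [0, 0, 0], 0.5], [[0, 0, -0.03], [0, 0, 0], 0.5], [[0, 0, -0.04], [0, 0, 0], 0.5], [[0, 0, -0.04], [0, 0, 0], 0.5], [[0, 0, -0.04], [0, 0, 0], 0.5]]'

```text
time: 14.4
tool_pos: [570.2, -304.6, 230.7]
tcp_rot: [-178.1, -0.9, 113.9]
ft_force: [1.1, -0.5, 0.2]
finger_gap: 42.8
```

```bash
python3 - <<'E'
from h import *
hk();go([400,0,300],90)
E
```

```text
t 14.4 tool angle->hook 1.966 radius 50.4 z 230.7 yaw err 3.1 F [ 1.1 -0.5  0.2] gap 42.8 [-178.1    -0.89  113.89]
F tool [-1.   0.8 -0.2]
t 14.4 pos [ 570.2 -304.6  230.7] rot [-178.1    -0.89  113.89] box 42.6 27.5 F [ 1.1 -0.5  0.2] Fbox 0.4 gap 42.8 j [-32.  16.  72.  -1.  94. -56.]
shift mm [348.4 -34.4 -62.8] turn rad [-0.036  -0.0084  0.4172]
```

carry_out --increments '[[[0.04, -0.004, -0.02], [0, 0, 0], 0.5], [[0.04, -0.004, -0.02], [0, 0, 0], 0.5], [[0.04, -0.004, -0.02], [0, 0, 0], 0.5], [[0.04, -0.004, 0], [0, 0, 0], 0.5], [[0.04, -0.004, 0], [0, 0, 0], 0.5], [[0.04, -0.004, 0], [0, 0, 0], 0.5], [[0.04, -0.004, 0], [0, 0, 0], 0.5], [[0.04, -0.004, 0], [0, 0, 0], 0.5], [[0.03, 0, 0], [0, 0, 0], 0.5], [[0, 0, 0], [0, 0, 0], 0.5]]'

```text
time: 15.4
tool_pos: [400.3, 13.0, 314.7]
tcp_rot: [-179.6, 0.2, 113.6]
ft_force: [0.0, 0.6, 0.7]
finger_gap: 42.7
```

```bash
python3 - <<'E'
from h import *
s=r.snapshot("top");t=r.snapshot("scene");print(r.sense()["tool_pos"])
h=cv2.cvtColor(s["image"],cv2.COLOR_BGR2HSV)
red=cv2.inRange(h,(0,120,120),(8,255,255))|cv2.inRange(h,(170,120,120),(180,255,255))
c,st,_=blob(red,(350,240,385,310));k=cast(s,[c],106)[0][:2]-[547.3,-259.7]
print(c,st,"hook",np.arctan2(k[1],k[0])-YAW+1.396,np.linalg.norm(k))
cv2.imwrite("pics/k1.png",s["image"]);cv2.imwrite("pics/k2.png",t["image"])
cv2.imwrite("pics/k3.png",cv2.resize(s["image"][210:330,220:400],None,fx=4,fy=4,interpolation=cv2.INTER_CUBIC))
E
```

```text
[401.40736807  10.72721023 314.42149658]
[378.42105263 257.50877193] [374 254   9   8  57] hook 1.9029911511894184 54.58360070604399
```

View pics/k1.png

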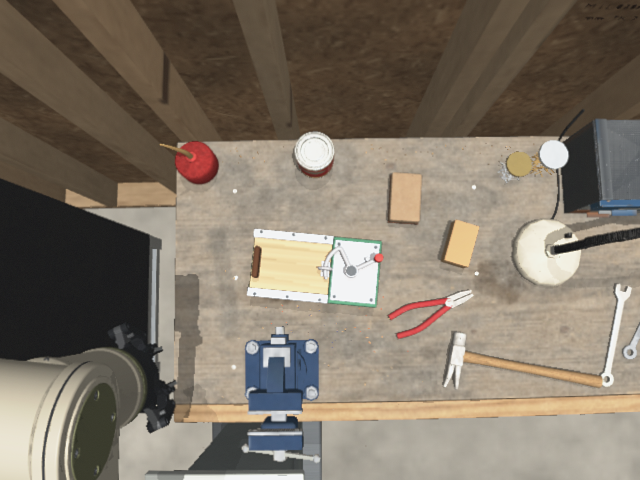

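View pics/k2.png

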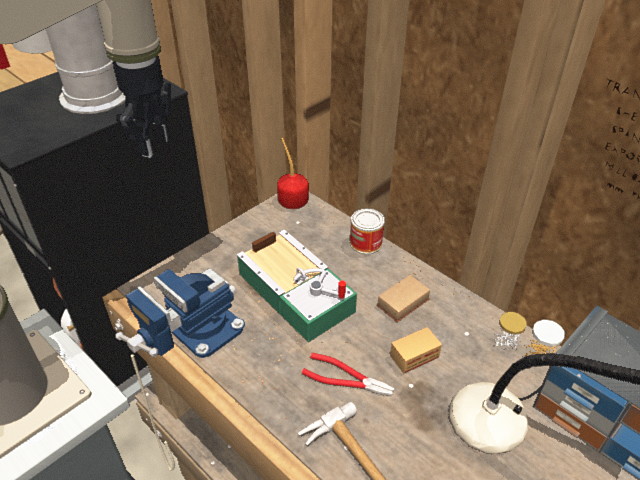

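View pics/k3.png

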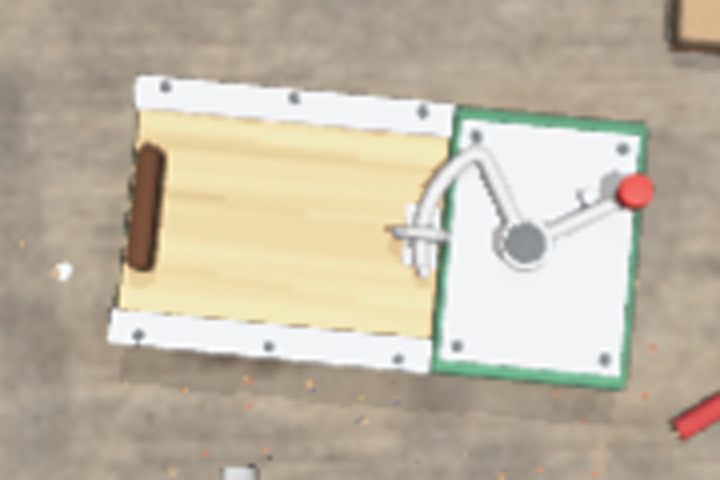

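```bash
python3 - <<'E'
from h import *
t=r.snapshot("scene");h=cv2.cvtColor(t["image"],cv2.COLOR_BGR2HSV)
cv2.imwrite("pics/k4.png",cv2.resize(t["image"][255:325,285:365],None,fx=8,fy=8,interpolation=cv2.INTER_CUBIC))
s=r.snapshot("top")
cv2.imwrite("pics/k5.png",cv2.resize(s["image"][245:285,335:390],None,fx=12,fy=12,interpolation=cv2.INTER_CUBIC))
for a in(1.84,1.88,1.92):
    th=YAW+a-1.396;P=[547.3+55*np.cos(th),-259.7+55*np.sin(th),108]
    print(a,proj(t,[P]).round(2),((proj(t,[P])-[285,255]+.5)*8).round(0),((proj(s,[P])-[335,245]+.5)*12).round(0))
E
```

```text
1.84 [[341.58 283.72]] [[457. 234.]] [[539. 175.]]
1.88 [[342.   282.98]] [[460. 228.]] [[534. 161.]]
1.92 [[342.37 282.23]] [[463. 222.]] [[528. 148.]]
```

View pics/k4.png

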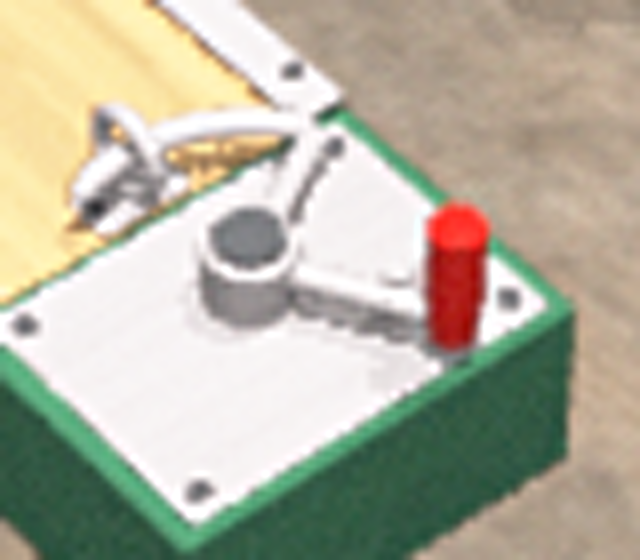

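View pics/k5.png

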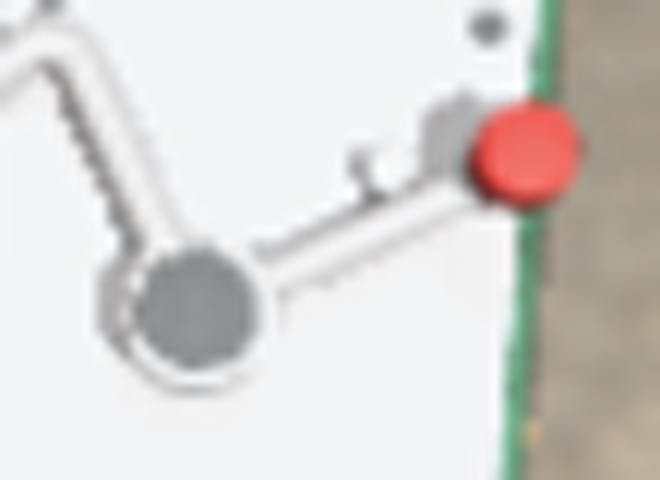

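```bash
python3 - <<'E'
from h import *
print(r.sense()["time"]);print(r.hand_in())
E
```

```text
15.6
the job is handed in; nothing more can be done
None
```

I handed the job in at 15.6 s: the lid is shut, the hook is through the ring, and the lever is at its stop pin.

**What I did**
- **Lid:** I pushed the rib with closed fingers until the lid met its stop. It took about 3 N along the way and stalled at about 13 N at the end.
- **Hook:** Only then did I cage the red knob loosely between the fingers and follow the arc to the stop. It took about 2 N along the way and stalled at 12–15 N at the end. I then opened the fingers and lifted clear.

**Last checks**
- **Pictures after withdrawing:** The lid's edge meets the deck, the ring is about 50 mm from the pivot, and the hook passes through it. The lever lies against the pin, and the other things on the bench look unmoved.
- **Hook angle:** The pictures put it at about 1.88–1.90 rad, against 1.92 nominal. I could not separate that from measurement error, but the force and the pin contact both say it is home.
- **Disagreement:** In the pictures the fingertips stood about 20–40 mm above where the reported tool position put them. I set the finger heights from the pictures instead; I did not find the cause.

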